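# Load the service tool holder from the hooks under the shelf

### The arm

A 6-joint arm with a two-finger parallel gripper is mounted at the origin on the work surface. World frame = base frame: x ahead of the robot, y to its left, z up, the work surface at z = 0. Lengths are in mm, angles in rad, forces in N, time in s.
With the tool pointing down it reaches from about 350 to 975 mm from the base axis. Payload 7.1 kg.
Tool frame: the origin (TCP) lies at the very end of the fingers, on their centre line; the grasp point (between the pads) lies 19 mm behind it; z points along the fingers, y is the line along which they close (so a half turn about z gives the same grasp; the last joint's range is limited). The gripper opens to 88 mm and grips with 3 to 60 N. Pads are 20 mm wide; open, the fingers measure 115 mm over their backs; the gripper's body (75 mm by 178 mm) begins 61 mm behind the grasp point.
Start: joints at [1.258, 0.423, 1.63, -0, 1.089, -0.019], TCP at [180.963, 598.212, 200.275] pointing down, gripper open.
Joint ranges: [-3, 3], [-0.9, 2.11], [0.09, 2.58], [-1.31, 4.45], [0.11, 2.69], [-2.54, 2.54]. Speed limits (rad/s): [2.39, 2.39, 3.01, 3.14, 3.14, 3.14].

### API

Orientations are given as [roll, pitch, yaw] about the fixed x, y, z axes, in that order (R = Rz(yaw) Ry(pitch) Rx(roll)).
In Python, from cell import robot, vision gives the robot as it stands. The module is installed in compiled form; this text tells all that it offers.
- The arm moves only by the tool move_arm, never from a script. Its argument "rows" is a list that holds one entry, the list of rows, each a list of 7 numbers: the turn, a rotation vector about the tool's x, y, z in rad, then the shift along the tool's x, y, z in cm, then the finger opening in cm, from 0 to 8.78. A call has 1 to 12 rows; each row is the pose to reach, as a shift and turn from the pose commanded when the call began, along the tool's axes at that moment; what a row does not reach only later rows make up. A row lasts 1/10 s, in which the tool goes at most 50 mm and 8.59 degrees, less where a joint would pass 70% of its speed; a pose out of reach is approached as far as the arm can. A call with a gripper value outside its range is refused whole. The fingers move at their own pace and stop on an object; "newtons" is the grip in N (left out, the last holds). Time passes only in rows, so rows that repeat a pose let the fingers close. It gives the time, the measured TCP pose, the force, the opening and the grip force at its end, in the units of the state.
- robot.get_obs(): the state, without advancing time (a new reading comes with each control period).
- vision.camera(name): name is "side" or "top"; returns (picture, depth): 400x640x3 uint8, blue, green, red; 400x640 float32, mm along the optical axis (not along the pixel's ray), 0 where there is no reading.
- vision.calibration(name): a dict with "fx", "fy", "cx", "cy" (pixels), "dist" ([k1, k2, p1, p2, k3] as OpenCV has them; the pictures are not rectified), "camera_from_world" (4x4, takes a point from world to camera coordinates). Camera axes: x right, y down, z forward; pixel columns grow to the right and rows downward; lengths in mm; the calibration is good to about 2 mm. A picture is of the moment at which its call begins. calibration takes no time and is no camera call.
- robot.close_job(): hands the job in; it is judged then, once.
The state is a dict: "time_s": time; "joint_positions": joint angles; "qd": joint speeds; "joint_torque": joint torques, N m; "tool_pos": TCP position; "tcp_rot": TCP orientation; "force": force on the tool from outside, world axes, zero at the start; "ft_torque": the same for the moment, N m; "width": finger opening in mm; "gripper_force": force on a finger pad.
Only numpy, scipy, OpenCV 4.12 (cv2) and the standard library are available. Lean on these libraries where they do the work, as an engineer would, in place of code of your own. Each camera call takes 0.05 s, during which the arm holds its last target. There are 200 camera calls.

### The job

Two tools are wanted for a job: lift the blue-handled nut driver and the red-handled scraper off their hooks under the shelf, and stand each of them, handle up, in an empty pocket of the grey tool holder, one tool to a pocket, all the way to the bottom. Lower them in rather than dropping them, leave the yellow brush hanging on its hook, and do not push the other things about.

Things in the scene. Friction and masses are not known exactly. Their poses are not given: they have to be found in the camera images.
- driver: The nut driver with the BLUE handle, on one of the three hooks. Origin: ring centre; z up along the tool, y across the handle. Ring in its y-z plane: 30 mm hole, 42 mm outside, 6 mm bar. Flat-sided handle 35 to 145 mm below the origin, 24 (x) by 28 mm (y). Tip 235 mm below the origin. About 150 g. Working end: steel shaft 14 mm thick ending in a socket 22 mm thick.
- scraper: The scraper with the RED handle, on one of the three hooks. Origin: ring centre; z up along the tool, y across the handle. Ring in its y-z plane: 30 mm hole, 42 mm outside, 6 mm bar. Flat-sided handle 35 to 145 mm below the origin, 24 (x) by 28 mm (y). Tip 235 mm below the origin. About 150 g. Working end: flat steel blade 46 mm wide (along y), 5 mm thick.
- brush: The brush with the YELLOW handle, on one of the three hooks; it stays there. Origin: ring centre; z up along the tool, y across the handle. Ring in its y-z plane: 30 mm hole, 42 mm outside, 6 mm bar. Flat-sided handle 35 to 145 mm below the origin, 24 (x) by 28 mm (y). Tip 235 mm below the origin. About 150 g. Working end: black brush 44 mm wide (y), 22 mm thick.
- driver_grip (a point): Place to grip on the blue handle, 110 mm below its ring centre, on the handle's axis.
- scraper_grip (a point): Place to grip on the red handle, 110 mm below its ring centre, on the handle's axis.
- driver_tip (a point): Lower end of the nut driver, on its axis, 235 mm below its ring centre.
- scraper_tip (a point): Middle of the lower edge of the scraper's blade, 235 mm below its ring centre.
- stand: Fixed dark steel stand. Origin on the bench below the line where tools hang; hooks point to own -x (to the robot), row along y. Posts 20 mm square at x +60, y +-260 mm. Loaded shelf board over the tools: x -30 to +70 mm, 560 mm wide, underside 400 mm up, boxes to 476 mm; it bars a straight-down approach, so tilt the tool. Hook rail, 30 mm high, at x +66 mm.
- hook0 (a point): Hook at own y = -125 mm of the stand: axis of its 8 mm bar, 330 mm up, where the ring rests. The bar is level from the rail to 12 mm in front (own -x) of this point, then turns up at 45 degrees; its tip is 25 mm in front and 13 mm above this point. A hanging ring's centre is 10 to 11 mm below this point.
- hook1 (a point): Hook at own y = 0 mm of the stand: axis of its 8 mm bar, 330 mm up, where the ring rests. The bar is level from the rail to 12 mm in front (own -x) of this point, then turns up at 45 degrees; its tip is 25 mm in front and 13 mm above this point. A hanging ring's centre is 10 to 11 mm below this point.
- hook2 (a point): Hook at own y = 125 mm of the stand: axis of its 8 mm bar, 330 mm up, where the ring rests. The bar is level from the rail to 12 mm in front (own -x) of this point, then turns up at 45 degrees; its tip is 25 mm in front and 13 mm above this point. A hanging ring's centre is 10 to 11 mm below this point.
- holder: Grey plastic tool holder fixed left or right in front of the stand: open box 58 mm (x) by 252 mm (y) and 100 mm high with four pockets in a row along its own y. The two middle pockets are full (yellow block and four coloured pens, up to 102 mm high); the two end pockets are empty. Walls 4 mm. Origin: centre of the underside.
- pocket_left (a point): Centre of the inner floor (4 mm up) of the empty end pocket at own y = +93 mm of the holder. The pocket is 50 mm (x) by 58 mm (y) inside, 96 mm deep. Axes as the holder's.
- pocket_right (a point): Centre of the inner floor (4 mm up) of the empty end pocket at own y = -93 mm of the holder; same size. Axes as the holder's.
- crate: Grey crate of pipe fittings, fixed, on the other side from the holder: 90 (x) by 250 (y) by 90 mm high. Origin: centre of the underside.
- jar: Jar with black lid, 64 mm across, 85 mm high, in front of the hooks; stays. Origin: centre of the underside.
- tape: Yellow ring (roll core) lying flat under the hooks, 100 mm across, 45 mm high; stays. Origin: centre of the underside.
- aerosol: Blue spray can with red cap, 60 mm across, 170 mm high; stays. Origin: centre of the underside.
- redbin: Red picking bin with fasteners, 100 by 100 by 70 mm high; stays. Origin: centre of the underside.
- carton: Cardboard carton, 80 by 110 by 80 mm high; stays. Origin: centre of the underside.
- tin: Green tin, 74 mm across, 60 mm high; stays. Origin: centre of the underside.

How it is judged (in metres and radians):
At the end, for the whole second after the job is handed in: The nut driver and the scraper stand in the two empty end pockets, one in each (either way round): each tip inside the pocket's walls and within 25 mm of its floor, the tool within 0.55 rad (31 degrees) of upright (it may lean against the wall). The brush's ring is within 30 mm of where it hung (((x of driver_tip in the frame of pocket_left between -0.03 and 0.03 m and y of driver_tip in the frame of pocket_left between -0.034 and 0.034 m and z of driver_tip in the frame of pocket_left below 0.025 m and x of scraper_tip in the frame of pocket_right between -0.03 and 0.03 m and y of scraper_tip in the frame of pocket_right between -0.034 and 0.034 m and z of scraper_tip in the frame of pocket_right below 0.025 m) or (x of driver_tip in the frame of pocket_right between -0.03 and 0.03 m and y of driver_tip in the frame of pocket_right between -0.034 and 0.034 m and z of driver_tip in the frame of pocket_right below 0.025 m and x of scraper_tip in the frame of pocket_left between -0.03 and 0.03 m and y of scraper_tip in the frame of pocket_left between -0.034 and 0.034 m and z of scraper_tip in the frame of pocket_left below 0.025 m)) and angle between each of driver, scraper's own z axis and vertical below 0.55 rad and distance of brush from where it was at the start of the episode below 0.03 m); the robot touches nothing.
It fails at once if a tool is dropped into its pocket (moves faster than 0.7 m/s with its tip within 70 mm of the pocket's floor centre) (((distance between driver_tip and pocket_left below 0.07 m and linear speed of driver above 0.7 m/s) or (distance between driver_tip and pocket_right below 0.07 m and linear speed of driver above 0.7 m/s)) or ((distance between scraper_tip and pocket_left below 0.07 m and linear speed of scraper above 0.7 m/s) or (distance between scraper_tip and pocket_right below 0.07 m and linear speed of scraper above 0.7 m/s))).
It fails at once if the brush is knocked off its hook (ring moved more than 50 mm) (distance of brush from where it was at the start of the episode above 0.05 m).
It fails at once if a bystander (jar, yellow ring, spray can, red bin, carton, tin) is pushed more than 30 mm (distance of any of jar, tape, aerosol, redbin, carton, tin from where it was at the start of the episode above 0.03 m).
It also fails if it takes over 70 s, if anything falls off the work surface, if the arm or the gripper's body presses on something with over 40 N, if the wrist force passes 120 N, or if a joint passes its speed limit or range.

## Working session

There is one attempt and no reset: what is moved stays moved. The work goes in short steps, Python scripts to look and compute and a tool call to move; the robot and the scene stay as the last step left them, time stands still between calls to the robot, and variables do not carry over. Pictures are saved under pics/ and viewed, at most 10 in all, crops included, and the job is handed in when it is done.

Besides the shell and the picture viewer there is one more tool, called as a command line: name --argument value ..., lists and objects as JSON in quotes. move_arm: Moves the arm, as the interface text tells. Its arguments: {"type":"object","properties":{"rows":{"type":"array","items":{"type":"array","items":{"type":"array","items":{"type":"number"}}}},"newtons":{"type":"number"}},"required":["rows"]}

```bash
mkdir -p pics; cat > h.py <<'E'
import numpy as np, cv2
from cell import robot, vision
from scipy.spatial.transform import Rotation as R
def grab(n):
    im,d=vision.camera(n); c=vision.calibration(n)
    return im,d,c
def world(c,u,v,z):
    K=np.array([[c['fx'],0,c['cx']],[0,c['fy'],c['cy']],[0,0,1]]);T=np.array(c['camera_from_world'])
    p=cv2.undistortPoints(np.float64(np.stack([u,v],-1)).reshape(-1,1,2),K,np.array(c['dist'])).reshape(-1,2)
    z=np.ravel(z); P=np.c_[p*z[:,None],z]
    return (P-T[:3,3])@T[:3,:3]
def cloud(d,c):
    v,u=np.mgrid[0:400,0:640]
    W=world(c,u.ravel(),v.ravel(),d.ravel()).reshape(400,640,3); W[d<=0]=np.nan
    return W
E
python3 - <<'E'
from h import *
for n in('side','top'):
    im,d,c=grab(n); cv2.imwrite(f'pics/{n}0.png',im); np.savez(f'{n}0.npz',im=im,d=d,W=cloud(d,c))
    T=np.array(c['camera_from_world']); print(n,c['fx'],c['dist'],-T[:3,:3].T@T[:3,3],T[2,:3])
o=robot.get_obs(); print(o)
E
```

```text
side 501.7621940515018 [-0.02652458  0.          0.          0.          0.        ] [ -300.44356188 -1012.68478649   979.75158319] [ 0.51760175  0.68274597 -0.51569989]
top 390.2094440594324 [-0.08718194  0.          0.          0.          0.        ] [ 395.76284008    3.81673556 1393.02468919] [ 0.05486284 -0.01641863 -0.9983589 ]
{'time_s': 0.1, 'joint_positions': array([ 1.25798789e+00,  4.23748818e-01,  1.63057614e+00, -1.65131567e-05,
        1.08859632e+00, -1.89880629e-02]), 'qd': array([ 0.00055997, -0.00096179, -0.00092306,  0.0009271 ,  0.00077901,
        0.00169963]), 'joint_torque': array([ 7.42080829e-04, -5.45616925e+01, -2.74324071e+01,  6.44903909e-02,
        1.88863452e-02, -1.08538296e-05]), 'tool_pos': array([180.82239511, 597.73693499, 199.60389746]), 'tcp_rot': array([-3.14026399e+00, -1.06090252e-05,  2.84777994e+00]), 'force': array([-0.32978361,  0.05282048,  0.45762842]), 'ft_torque': array([-0.01671474, -0.00487574,  0.05355983]), 'gripper_force': 0.0, 'width': 87.98816517377166}
```

View pics/side0.png

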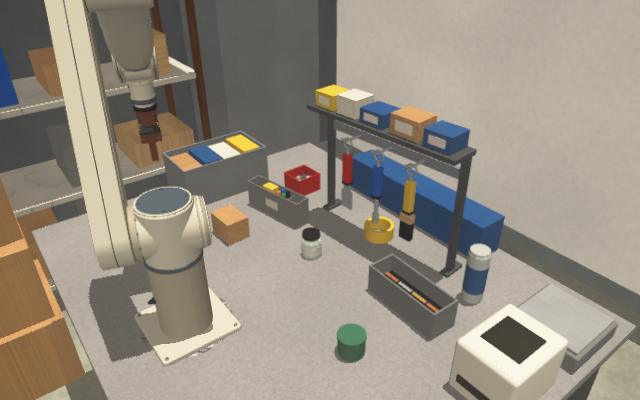

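View pics/top0.png

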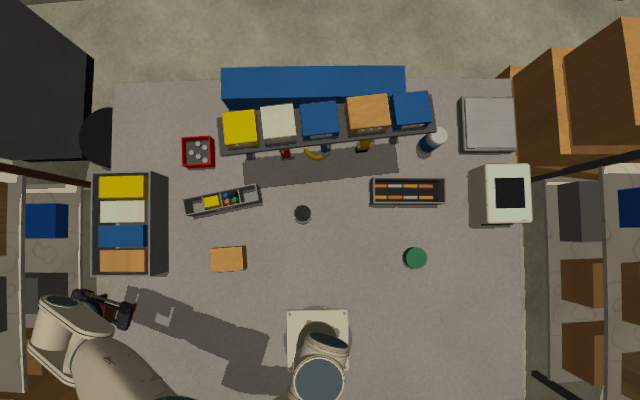

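The side view shows the red scraper at (347,168), the blue driver at (377,180) and the yellow brush at (409,196). The jar is at (311,243) and the holder is at the left (278,200). In the top view the holder is at (222,200), tilted slightly, and the crate is at (407,190). Next I'll measure these points.

```bash
python3 - <<'E'
from h import *
S=np.load('side0.npz');T=np.load('top0.npz')
W=S['W'];hsv=cv2.cvtColor(S['im'],cv2.COLOR_BGR2HSV);H,s,v=[hsv[...,i].astype(int) for i in range(3)]
def rect(m,W,name):
    P=W[m]; P=P[~np.isnan(P).any(1)]
    r=cv2.minAreaRect(np.float32(P[:,:2])); print(name,len(P),'med',np.median(P,0).round(1),'z',np.percentile(P[:,2],[2,98]).round(1),'rect',np.round(r[0],1),np.round(r[1],1),round(r[2],2))
    return P
box=np.zeros((400,640),bool)
def sub(u0,u1,v0,v1):
    b=box.copy();b[v0:v1,u0:u1]=1;return b
for nm,b,h in [('red',sub(338,358,148,190),(H<8)|(H>172)),('blue',sub(367,388,158,203),(H>105)&(H<125)),('yel',sub(400,420,175,214),(H>18)&(H<32))]:
    m=b&h&(s>120); 
    vv,uu=np.nonzero(m); print(nm,'uv',uu.min(),uu.max(),vv.min(),vv.max())
    P=rect(m,W,nm); A=P.mean(0); _,_,V=np.linalg.svd(P-A,full_matrices=False);print(' dirs',V[0].round(3),'mean',A.round(1))
    # top/bottom
    for zc in (180,200,220,240,260,280):
        q=P[abs(P[:,2]-zc)<6]
        if len(q): print('  ',zc,q.mean(0).round(1),np.ptp(q[:,:2],axis=0).round(1))
Wt=T['W'];z=Wt[...,2]
def trect(b,z0,z1,name):
    return rect(b&(z>z0)&(z<z1),Wt,name)
trect(sub(175,275,175,225),88,112,'holder')
trect(sub(175,275,175,225),50,112,'holder all')
trect(sub(200,445,80,165),385,410,'shelf')
trect(sub(200,445,80,165),385,500,'shelf+box')
trect(sub(285,320,195,230),70,95,'jar')
trect(sub(175,220,130,172),55,80,'redbin')
trect(sub(200,255,240,280),65,90,'carton')
trect(sub(365,450,170,215),75,110,'crate')
trect(sub(410,450,120,160),150,190,'aero')
# side: stand posts / holder
zs=W[...,2]
rect(sub(240,320,170,230)&(zs>93)&(zs<106),W,'holder side')
E
```

```text
red uv 343 352 153 183
red 268 med [623.4  77.8 240.2] z [188.3 284.3] rect [1302.1  911.4] [2168.4   29.5] 50.88
 dirs [-0.575 -0.697  0.428] mean [630.5  86.7 235.6]
   180 [620.2  88.8 185.5] [0. 0.]
   200 [625.5  79.2 200.3] [22.8 30.8]
   220 [624.7  80.7 219.7] [21.6 23. ]
   240 [624.9  80.6 240.4] [28.7 25.6]
   260 [625.8  79.5 260.1] [25.  26.7]
   280 [626.3  82.  280.3] [23.4 29. ]
blue uv 367 387 158 202
blue 590 med [658.  -27.9 191.8] z [ 53.8 284. ] rect [776.1  89. ] [400.2  76.6] 48.89
 dirs [-0.646 -0.671  0.365] mean [743.8  59.9 180.3]
   180 [639.8 -32.4 185.4] [3.8 0.5]
   200 [642.8 -43.4 200.4] [25.  28.6]
   220 [642.8 -41.8 220.5] [29.7 29.9]
   240 [642.7 -43.3 240.4] [23.1 34.8]
   260 [643.3 -42.5 259.4] [27.7 21.5]
   280 [643.2 -42.1 280.4] [27.1 30.2]
yel uv 403 415 180 212
yel 330 med [ 651.1 -168.2  238.1] z [188.2 284.7] rect [734.8 -73.1] [273.7  30.5] 49.27
 dirs [ 0.113  0.118 -0.987] mean [ 653.6 -165.7  237.3]
   180 [ 653.6 -161.5  183. ] [ 1.  11.2]
   200 [ 652.9 -166.6  200.1] [23.8 25.8]
   220 [ 652.9 -167.3  220.4] [26.7 24.1]
   240 [
[... 315 characters left out ...]
 [612.9 -41.9 405.8] z [400.1 409.7] rect [612.6 -40.3] [  3.2 554.7] 5.6
shelf+box 9301 med [652.1 -29.3 463.1] z [411.1 477.8] rect [661.  -32.5] [101.7 560.8] 5.65
jar 214 med [447.6  40.5  84.9] z [79.8 89.7] rect [447.4  41.8] [50.5 53.9] 88.99
redbin 235 med [667.6 413.   67.6] z [55.9 74.9] rect [669.6 408.1] [101.9 104.6] 1.55
carton 795 med [297.  298.6  79.5] z [72.9 84.9] rect [296.6 300.3] [ 81.3 110.4] 3.04
crate 364 med [ 527.9 -337.1   86.4] z [76.2 94.4] rect [ 519.9 -320.9] [249.9  90.2] 88.7
aero 248 med [ 684.1 -402.2  168.8] z [153.4 174.2] rect [ 685.7 -403.3] [53.5 55.1] 42.74
holder side 447 med [496.  313.9  98.8] z [ 93.3 105.2] rect [490.8 356.9] [ 67.6 346.9] 11.14
```

```bash
cat >> h.py <<'E'
def frame(yaw,a):
    z=np.array([np.cos(a)*np.cos(yaw),np.cos(a)*np.sin(yaw),-np.sin(a)]);y=np.array([-np.sin(yaw),np.cos(yaw),0])
    return np.c_[np.cross(y,z),y,z]
def plan(*targets):  # (grasp point xyz, yaw, down-angle) all degrees
    o=robot.get_obs(); R0=R.from_euler('xyz',o['tcp_rot']).as_matrix(); p0=o['tool_pos']
    print('t',round(o['time_s'],2),'tcp',p0.round(1),'grasp',(p0-19*R0[:,2]).round(1),'y',np.degrees(np.arctan2(*R0[1::-1,1])).round(1),'down',np.degrees(np.arcsin(-R0[2,2])).round(1),'q',o['joint_positions'].round(2),'F',o['force'].round(1),'w',round(o['width'],1),'gf',round(o['gripper_force'],1))
    for p,yaw,a in targets:
        Rt=frame(*np.radians([yaw,a])); t=np.array(p)+19*Rt[:,2]
        print(np.r_[R.from_matrix(R0.T@Rt).as_rotvec(),R0.T@(t-p0)/10].round(3).tolist())
E
python3 - <<'E'
from h import *
u=np.array([np.cos(.0986),np.sin(.0986),0]); red=np.array([630,88.5,209.5])
plan(([300,450,300],25,70),(red-140*u+[0,0,60],5.65,35),(red,5.65,35))
E
```

```text
t 0.1 tcp [180.8 597.7 199.6] grasp [180.8 597.8 218.6] y 73.2 down 89.9 q [ 1.26  0.42  1.63 -0.    1.09 -0.02] F [-0.3  0.1  0.5] w 88.0 gf 0.0
[-0.129, -0.334, -0.722, -16.17, -10.267, -8.241]
[-0.189, -0.947, -0.361, -46.243, -40.5, -5.847]
[-0.189, -0.947, -0.361, -59.179, -35.138, 0.146]
```

move_arm --rows '[[[0,0,0,0,0,-5,8.78],[0,0,0,0,0,-10,8.78],[-0.05,-0.2,-0.1,-8,-7,-10,8.78],[-0.1,-0.4,-0.2,-20,-16,-9,8.78],[-0.15,-0.6,-0.28,-32,-27,-8,8.78],[-0.189,-0.947,-0.361,-46.2,-40.5,-5.8,8.78],[-0.189,-0.947,-0.361,-46.2,-40.5,-5.8,8.78],[-0.189,-0.947,-0.361,-46.2,-40.5,-5.8,8.78],[-0.189,-0.947,-0.361,-46.2,-40.5,-5.8,8.78],[-0.189,-0.947,-0.361,-46.2,-40.5,-5.8,8.78],[-0.189,-0.947,-0.361,-46.2,-40.5,-5.8,8.78],[-0.189,-0.947,-0.361,-46.2,-40.5,-5.8,8.78]]]'

```text
time_s: 1.3
tool_pos: [411.9, 195.8, 319.2]
tcp_rot: [-3.14, 0.928, -3.042]
force: [1.3, 0.6, -0.3]
width: 87.8
gripper_force: 0.0
```

```bash
python3 - <<'E'
from h import *
u=np.array([np.cos(.0986),np.sin(.0986),0]); red=np.array([630,88.5,209.5])
plan((red-140*u+[0,0,60],5.65,35),(red-60*u+[0,0,30],5.65,35),(red,5.65,35))
E
```

```text
t 1.3 tcp [411.9 195.8 319.2] grasp [396.7 194.3 330.6] y 95.6 down 36.8 q [ 0.8  -0.23  2.41 -1.31  0.57  0.17] F [ 1.3  0.6 -0.3] w 87.8 gf 0.0
[-0.001, -0.031, 0.001, -0.054, -12.812, 10.215]
[-0.001, -0.031, 0.001, -2.445, -12.807, 18.418]
[-0.001, -0.031, 0.001, -3.637, -12.802, 25.02]
```

move_arm --rows '[[[0,0,0,0,-3,3,8.78],[0,-0.01,0,0,-6,6,8.78],[0,-0.03,0,0,-9,8,8.78],[0,-0.031,0,0,-12.8,10.2,8.78],[0,-0.031,0,0,-12.8,10.2,8.78],[0,-0.031,0,0,-12.8,10.2,8.78],[0,-0.031,0,0,-12.8,10.2,8.78],[0,-0.031,0,0,-12.8,10.2,8.78]]]'

```text
time_s: 2.1
tool_pos: [493.7, 84.6, 303.9]
tcp_rot: [-3.128, 0.895, -3.043]
force: [-0.2, 0.3, -0.1]
width: 87.7
gripper_force: 0.0
```

```bash
python3 - <<'E'
from h import *
u=np.array([np.cos(.0986),np.sin(.0986),0]); red=np.array([630,88.5,209.5])
plan((red-140*u+[0,0,60],5.65,35),(red-60*u+[0,0,30],5.65,35),(red,5.65,35))
im,d,c=grab('side'); W=cloud(d,c); cv2.imwrite('pics/s1.png',cv2.resize(im[100:300,220:520],(800,533)))
E
```

```text
t 2.1 tcp [493.7  84.6 303.9] grasp [478.9  83.4 315.8] y 95.0 down 38.7 q [ 0.22 -0.17  2.39 -1.31  0.11 -0.19] F [-0.2  0.3 -0.1] w 87.7 gf 0.0
[-0.014, -0.065, 0.0, 2.809, -0.899, 3.753]
[-0.014, -0.065, 0.0, 0.145, -0.786, 11.87]
[-0.014, -0.065, 0.0, -1.267, -0.695, 18.428]
```

View pics/s1.png

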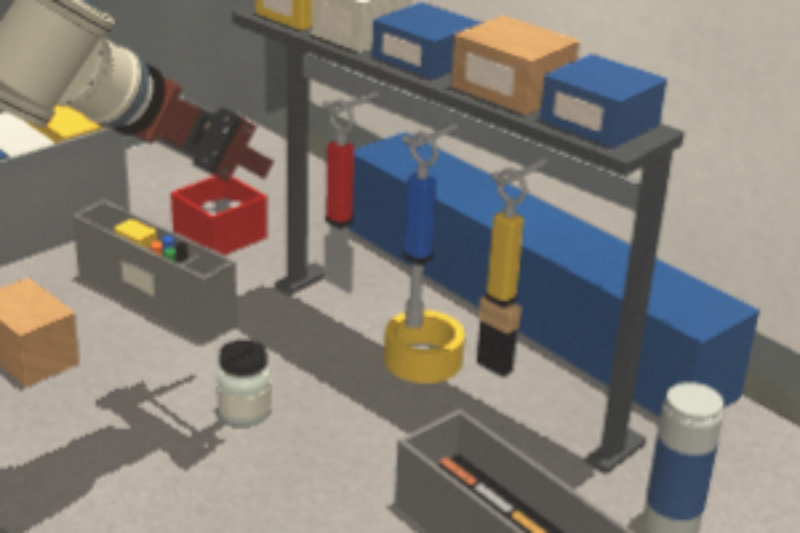

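The crop shows the gripper at upper left (230,150), level with the scraper and with its fingers spread across it. The arm is at its q5 and q4 limits because it is too close in, so I'll go farther out with a steeper tilt and a slightly larger yaw.

```bash
python3 - <<'E'
from h import *
u=np.array([np.cos(.0986),np.sin(.0986),0]); red=np.array([630,88.5,209.5])
plan((red-85*u+[0,0,50],9,45),(red-60*u+[0,0,30],9,40),(red,5.65,40))
E
```

```text
t 2.15 tcp [493.7  84.5 304.1] grasp [478.9  83.3 315.9] y 95.0 down 38.7 q [ 0.22 -0.17  2.39 -1.31  0.11 -0.19] F [-0.1  0.6 -0.3] w 87.5 gf 0.0
[-0.057, 0.11, -0.04, 0.496, -0.749, 8.666]
[-0.059, 0.022, -0.037, 0.328, -0.698, 11.878]
[-0.014, 0.023, -0.0, -1.084, -0.692, 18.439]
```

move_arm --rows '[[[-0.02,0.06,-0.02,0.2,-0.3,3,8.78],[-0.05,0.11,-0.04,0.5,-0.7,6,8.78],[-0.057,0.11,-0.04,0.5,-0.75,8.7,8.78],[-0.057,0.11,-0.04,0.5,-0.75,8.7,8.78],[-0.057,0.11,-0.04,0.5,-0.75,8.7,8.78],[-0.057,0.11,-0.04,0.5,-0.75,8.7,8.78]]]'

```text
time_s: 2.75
tool_pos: [523.8, 78.4, 268.9]
tcp_rot: [-3.128, 0.773, -3.001]
force: [-0.6, -0.3, 0.2]
width: 88.0
gripper_force: 0.0
```

```bash
python3 - <<'E'
from h import *
u=np.array([np.cos(.0986),np.sin(.0986),0]); red=np.array([630,88.5,209.5])
plan((red-85*u+[0,0,50],9,45),(red-60*u+[0,0,30],9,40),(red,7,40))
E
```

```text
t 2.75 tcp [523.8  78.4 268.9] grasp [510.6  76.8 282.5] y 97.5 down 45.7 q [ 0.13 -0.05  2.31 -0.06  0.11 -1.52] F [-0.6 -0.3  0.2] w 88.0 gf 0.0
[-0.025, -0.013, -0.012, -0.918, -0.052, 4.086]
[-0.026, -0.1, -0.011, -1.476, -0.111, 7.254]
[-0.0, -0.1, 0.013, -3.673, -0.326, 13.59]
```

move_arm --rows '[[[-0.02,-0.01,-0.01,-0.9,0,2,8.78],[-0.02,-0.03,-0.01,-1,0,4,8.78],[-0.02,-0.06,-0.01,-1.4,-0.1,6,8.78],[-0.02,-0.1,-0.01,-1.5,-0.1,7.3,8.78],[-0.02,-0.1,-0.01,-1.5,-0.1,7.3,8.78],[-0.02,-0.1,-0.01,-1.5,-0.1,7.3,8.78]]]'

```text
time_s: 3.35
tool_pos: [587.6, 75.6, 271.3]
tcp_rot: [3.118, 0.804, -2.995]
force: [1.0, 0.2, 0.8]
width: 87.9
gripper_force: 0.0
```

```bash
python3 - <<'E'
from h import *
u=np.array([np.cos(.0986),np.sin(.0986),0]); red=np.array([630,88.5,209.5])
plan((red-60*u+[0,0,30],9,40),(red,7,40))
im,d,c=grab('side'); W=cloud(d,c);hsv=cv2.cvtColor(im,cv2.COLOR_BGR2HSV)
for n,s in (('red',np.s_[148:190,338:358]),):
    w=W[s].reshape(-1,3);hh=hsv[s].reshape(-1,3).astype(int);m=((hh[:,0]<8)|(hh[:,0]>172))&(hh[:,1]>150)&(abs(w[:,0]-627)<25)&(abs(w[:,1]-85)<40);print(n,m.sum(),w[m].mean(0).round(1))
E
```

```text
t 3.35 tcp [587.6  75.6 271.3] grasp [574.1  73.2 284.5] y 99.4 down 43.9 q [ 0.06  0.06  2.21  0.91  0.11 -2.54] F [1.  0.2 0.8] w 87.9 gf 0.0
[0.015, -0.069, -0.008, 3.274, 0.892, 2.963]
[0.041, -0.069, 0.016, 1.276, 0.405, 9.35]
red 179 [626.1  79.1 228.7]
```

```bash
cat > k.py <<'E'
import numpy as np
from scipy.spatial.transform import Rotation as R
D=[([1.258,.4237,1.6306,0,1.0886,-.019],[180.8,597.7,199.6],[-3.1403,0,2.8478]),
([.8,-.23,2.41,-1.31,.57,.17],[411.9,195.8,319.2],[-3.14,.928,-3.042]),
([.22,-.17,2.39,-1.31,.11,-.19],[493.7,84.6,303.9],[-3.128,.895,-3.043]),
([.13,-.05,2.31,-.06,.11,-1.52],[523.8,78.4,268.9],[-3.128,.773,-3.001]),
([.06,.06,2.21,.91,.11,-2.54],[587.6,75.6,271.3],[3.118,.804,-2.995])]
A=[];b=[]
for q,p,r in D:
    z=R.from_euler('xyz',r).as_matrix()[:,2];u=np.array([np.cos(q[0]),np.sin(q[0]),0]);a=q[1]+q[2];w=10 if q[3]==0 else 1
    A+=[w*np.array([1,0,np.sin(q[1]),np.sin(a),np.cos(a),z@u]),w*np.array([0,1,np.cos(q[1]),np.cos(a),-np.sin(a),z[2]])];b+=[w*np.dot(p,u),w*p[2]]
    fz=np.array([np.sin(a)*u[0],np.sin(a)*u[1],np.cos(a)]);print('q5',q[4],'angle forearm-tool',np.arccos(np.clip(fz@z,-1,1)).round(3),'lat wrist', (np.dot(p,[-u[1],u[0],0])).round(1),(z@[-u[1],u[0],0]).round(3))
A=np.array(A);b=np.array(b)
x,res,rk,s=np.linalg.lstsq(A,b,rcond=None);print('a1 d1 L1 L2 e Lt',x.round(0),s.round(2),(A@x-b).round(1))
E
python3 k.py
```

```text
q5 1.0886 angle forearm-tool 1.089 lat wrist 11.9 -0.0
q5 0.57 angle forearm-tool 0.566 lat wrist -159.1 -0.517
q5 0.11 angle forearm-tool 0.113 lat wrist -25.2 -0.108
q5 0.11 angle forearm-tool 0.109 lat wrist 9.8 -0.006
q5 0.11 angle forearm-tool 0.111 lat wrist 40.2 0.086
a1 d1 L1 L2 e Lt [  7. 302. 560. 476.  73. 327.] [20.1  14.74  1.47  0.63  0.11  0.04] [-0.   0.   0.4 -0.  -0.1 -0.3 -1.1 -0.6  0.9  0.8]
```

```bash
cat >> k.py <<'E'
from scipy.optimize import least_squares
a1,d1,L1,L2,e,Lt=x
def ik(g,yaw,a):
    z=np.array([np.cos(a)*np.cos(yaw),np.cos(a)*np.sin(yaw),-np.sin(a)]);wc=np.array(g)+19*z-Lt*z
    rr=np.hypot(*wc[:2]);lat=11;q1=np.arctan2(wc[1],wc[0])-np.arcsin(lat/rr);r=np.sqrt(rr**2-lat**2)
    f=lambda q:[a1+L1*np.sin(q[0])+L2*np.sin(q[0]+q[1])+e*np.cos(q[0]+q[1])-r,d1+L1*np.cos(q[0])+L2*np.cos(q[0]+q[1])-e*np.sin(q[0]+q[1])-wc[2]]
    s=least_squares(f,[.1,2.2]);q2,q3=s.x;F=q2+q3
    # forearm frame: u,lat -> q4,q5
    u=np.array([np.cos(q1),np.sin(q1),0]);fz=np.array([np.sin(F)*u[0],np.sin(F)*u[1],np.cos(F)]);fx=np.array([np.cos(F)*u[0],np.cos(F)*u[1],-np.sin(F)]);fy=np.cross(fz,fx)
    q5=np.arccos(z@fz);q4=np.arctan2(z@fy,z@fx)
    return np.array([q1,q2,q3,q4,q5,s.cost]).round(2)
if __name__=='__main__':
    rad=np.radians
    for n,g in (('red',(630,88.5,209.5)),('red off',(600,86,236)),('red out',(560,80,236)),('red out2',(560,80,280)),('blue',(644,-35,209.5)),('blue out',(590,-37,236)),('pl',(480,408,129)),('pl up',(480,408,250)),('pr',(515,225,129)),('pr up',(515,225,250))):
        az=np.degrees(np.arctan2(g[1],g[0]))
        for a in (35,45,50,60): print(n,a,ik(g,rad(az if g[2]<0 or n[0]=='p' else 5.65),rad(a)).tolist())
E
python3 k.py | tail -40
```

```text
red 35 [0.14, 0.34, 2.24, -3.06, 0.41, 0.0]
red 45 [0.13, 0.29, 2.15, -2.85, 0.09, 0.0]
red 50 [0.13, 0.28, 2.1, -0.33, 0.07, 0.0]
red 60 [0.13, 0.29, 1.99, -0.05, 0.35, 0.0]
red off 35 [0.14, 0.24, 2.29, -3.04, 0.35, 0.0]
red off 45 [0.14, 0.2, 2.19, -2.43, 0.04, 0.0]
red off 50 [0.14, 0.19, 2.14, -0.21, 0.12, 0.0]
red off 60 [0.13, 0.2, 2.02, -0.04, 0.39, 0.0]
red out 35 [0.14, 0.19, 2.37, -3.05, 0.38, 0.0]
red out 45 [0.14, 0.14, 2.27, -2.67, 0.06, 0.0]
red out 50 [0.14, 0.13, 2.22, -0.24, 0.1, 0.0]
red out 60 [0.13, 0.14, 2.1, -0.04, 0.37, 0.0]
red out2 35 [0.14, 0.08, 2.33, -2.99, 0.23, 0.0]
red out2 45 [0.14, 0.05, 2.23, -0.32, 0.09, 0.0]
red out2 50 [0.14, 0.05, 2.17, -0.11, 0.23, 0.0]
red out2 60 [0.13, 0.07, 2.06, -0.03, 0.49, 0.0]
blue 35 [-0.18, 0.36, 2.22, 2.58, 0.43, 0.0]
blue 45 [-0.16, 0.31, 2.13, 1.89, 0.19, 0.0]
blue 50 [-0.15, 0.3, 2.07, 1.06, 0.18, 0.0]
blue 60 [-0.12, 0.3, 1.96, 0.3, 0.38, 0.0]
blue out 35 [-0.21, 0.23, 2.31, 2.48, 0.42, 0.0]
blue out 45 [-0.18, 0.18, 2.21, 1.66, 0.2, 0.0]
blue out 50 [-0.17, 0.17, 2.16, 0.94, 0.21, 0.0]
blue out 60 [-0.14, 0.18, 2.05, 0.3, 0.42, 0.0]
pl 35 [0.68, 0.55, 2.28, 3.1, 0.64, 0.0]
pl 45 [0.68, 0.46, 2.2, 3.08, 0.31, 0.0]
pl 50 [0.68, 0.44, 2.15, 3.03, 0.15, 0.0]
pl 60 [0.68, 0.42, 2.05, 0.08, 0.15, 0.0]
pl up 35 [0.68, 0.24, 2.23, 3.06, 0.29, 0.0]
pl up 45 [0.68, 0.2, 2.14, 0.79, 0.03, 0.0]
pl up 50 [0.68, 0.2, 2.08, 0.1, 0.17, 0.0]
pl up 60 [0.68, 0.22, 1.96, 0.03, 0.44, 0.0]
pr 35 [0.38, 0.52, 2.42, 3.1, 0.76, 0.0]
pr 45 [0.38, 0.41, 2.34, 3.08, 0.4, 0.0]
pr 50 [0.38, 0.38, 2.29, 3.06, 0.23, 0.0]
pr 60 [0.38, 0.35, 2.19, 0.16, 0.08, 0.0]
pr up 35 [0.38, 0.15, 2.37, 3.05, 0.34, 0.0]
pr up 45 [0.38, 0.1, 2.27, 2.03, 0.03, 0.0]
pr up 50 [0.38, 0.09, 2.21, 0.14, 0.14, 0.0]
pr up 60 [0.38, 0.11, 2.1, 0.03, 0.41, 0.0]
```

```bash
python3 - <<'E'
from h import *
plan(([540,80,310],8,65))
E
```

```text
t 3.4 tcp [586.4  75.6 270.6] grasp [573.   73.2 283.8] y 99.7 down 44.0 q [ 0.06  0.06  2.22  0.91  0.11 -2.54] F [-0.3 -1.2 -0.1] w 88.1 gf 0.0
[0.026, 0.366, 0.017, 0.987, 1.213, -4.188]
```

move_arm --rows '[[[0.01,0.1,0.01,0.3,0.3,-1.2,8.78],[0.02,0.2,0.01,0.6,0.6,-2.4,8.78],[0.026,0.3,0.017,1,1.2,-4.2,8.78],[0.026,0.366,0.017,1,1.2,-4.2,8.78],[0.026,0.366,0.017,1,1.2,-4.2,8.78],[0.026,0.366,0.017,1,1.2,-4.2,8.78],[0.026,0.366,0.017,1,1.2,-4.2,8.78],[0.026,0.366,0.017,1,1.2,-4.2,8.78]]]'

```text
time_s: 4.2
tool_pos: [546.4, 80.0, 291.6]
tcp_rot: [3.14, 0.435, -3.004]
force: [-0.4, 0.2, 0.4]
width: 87.9
gripper_force: 0.0
```

```bash
python3 - <<'E'
from h import *
plan(([540,80,310],8,65))
E
```

```text
t 4.2 tcp [546.4  80.  291.6] grasp [538.5  78.9 308.8] y 97.9 down 65.1 q [ 0.12  0.02  2.01  0.02  0.68 -1.6 ] F [-0.4  0.2  0.4] w 87.9 gf 0.0
[0.0, -0.001, -0.002, -0.205, 0.085, -0.04]
```

move_arm --rows '[[[0,0,0.14,0,0,0,8.78],[0,0,0.28,0,0,0,8.78],[0,0,0.42,0,0,0,8.78],[0,0,0.56,0,0,0,8.78],[0,0,0.7,0,0,0,8.78],[0,0,0.84,0,0,0,8.78],[0,0,0.98,0,0,0,8.78],[0,0,1.12,0,0,0,8.78],[0,0,1.26,0,0,0,8.78],[0,0,1.4,0,0,0,8.78],[0,0,1.54,0,0,0,8.78],[0,0,1.57,0,0,0,8.78]]]'

```text
time_s: 5.4
tool_pos: [546.9, 79.7, 291.9]
tcp_rot: [2.706, -0.002, 1.706]
force: [-0.3, -0.8, 0.1]
width: 87.9
gripper_force: 0.0
```

move_arm --rows '[[[0,0,0.14,0,0,0,8.78],[0,0,0.28,0,0,0,8.78],[0,0,0.42,0,0,0,8.78],[0,0,0.56,0,0,0,8.78],[0,0,0.7,0,0,0,8.78],[0,0,0.84,0,0,0,8.78],[0,0,0.98,0,0,0,8.78],[0,0,1.12,0,0,0,8.78],[0,0,1.26,0,0,0,8.78],[0,0,1.4,0,0,0,8.78],[0,0,1.54,0,0,0,8.78],[0,0,1.57,0,0,0,8.78]]]'

```text
time_s: 6.6
tool_pos: [547.3, 79.8, 292.3]
tcp_rot: [-3.14, -0.436, 0.137]
force: [-0.6, -0.0, 0.4]
width: 87.7
gripper_force: 0.0
```

```bash
sed -i 's/    return np.c_\[np.cross(y,z),y,z\]/    y=-y\n    return np.c_[np.cross(y,z),y,z]/' h.py; python3 - <<'E'
from h import *
from k import ik
r=np.radians
for g,yw,a in (([540,80,310],20,55),([530,80,290],24,48),([520,80,290],20,40),([520,80,290],12,35),([500,77,270],7,35),([520,80,260],15,42),([540,80,250],6,35)): print(g,yw,a,ik(g,r(yw),r(a)))
plan(([540,80,310],20,55),([530,80,290],24,48),([520,80,280],20,40),([520,80,270],8,35))
E
```

```text
q5 1.0886 angle forearm-tool 1.089 lat wrist 11.9 -0.0
q5 0.57 angle forearm-tool 0.566 lat wrist -159.1 -0.517
q5 0.11 angle forearm-tool 0.113 lat wrist -25.2 -0.108
q5 0.11 angle forearm-tool 0.109 lat wrist 9.8 -0.006
q5 0.11 angle forearm-tool 0.111 lat wrist 40.2 0.086
a1 d1 L1 L2 e Lt [  7. 302. 560. 476.  73. 327.] [20.1  14.74  1.47  0.63  0.11  0.04] [-0.   0.   0.4 -0.  -0.1 -0.3 -1.1 -0.6  0.9  0.8]
[540, 80, 310] 20 55 [ 0.02 -0.02  2.11  0.39  0.5   0.  ]
[530, 80, 290] 24 48 [-0.04 -0.01  2.22  0.9   0.39  0.  ]
[520, 80, 290] 20 40 [-0.04 -0.02  2.33  1.57  0.29  0.  ]
[520, 80, 290] 12 35 [ 0.06 -0.01  2.4   2.58  0.23  0.  ]
[500, 77, 270] 7 35 [ 0.14  0.01  2.45 -3.09  0.28  0.  ]
[520, 80, 260] 15 42 [0.03 0.03 2.35 1.94 0.18 0.  ]
[540, 80, 250] 6 35 [ 0.15  0.13  2.4  -3.04  0.35  0.  ]
t 6.6 tcp [547.3  79.8 292.3] grasp [539.4  78.7 309.5] y -82.1 down 65.0 q [0.12 0.02 2.01 0.01 0.68 1.54] F [-0.6 -0.   0.4] w 87.7 gf 0.0
[0.105, 0.174, -0.184, 0.402, -0.346, -0.047]
[0.155, 0.295, -0.236, -1.138, -0.605, 1.283]
[0.129, 0.435, -0.17, -2.195, -0.693, 1.683]
[0.001, 0.524, -0.002, -2.441, -0.39, 2.527]
```

move_arm --rows '[[[0.05,0.08,-0.09,0.2,-0.2,0,8.78],[0.105,0.174,-0.184,0.4,-0.35,0,8.78],[0.105,0.174,-0.184,0.4,-0.35,0,8.78],[0.155,0.295,-0.236,-1.1,-0.6,1.3,8.78],[0.155,0.295,-0.236,-1.1,-0.6,1.3,8.78],[0.14,0.37,-0.2,-1.7,-0.65,1.5,8.78],[0.129,0.435,-0.17,-2.2,-0.7,1.7,8.78],[0.129,0.435,-0.17,-2.2,-0.7,1.7,8.78],[0.129,0.435,-0.17,-2.2,-0.7,1.7,8.78],[0.08,0.48,-0.1,-2.3,-0.5,2.2,8.78],[0.04,0.5,-0.05,-2.4,-0.4,2.5,8.78],[0.02,0.524,-0.02,-2.4,-0.4,2.5,8.78]]]'

```text
time_s: 7.8
tool_pos: [540.9, 91.5, 270.2]
tcp_rot: [-3.13, -0.945, 0.259]
force: [0.2, -0.2, 0.7]
width: 87.9
gripper_force: 0.0
```

```bash
python3 - <<'E'
from h import *
u=np.array([np.cos(.0986),np.sin(.0986),0]); red=np.array([630,88.5,209.5])
plan((red-85*u+[0,0,30],5.65,35),(red-45*u+[0,0,10],5.65,35),(red,5.65,35))
E
```

```text
t 7.8 tcp [540.9  91.5 270.2] grasp [526.   87.3 281.3] y -74.6 down 35.8 q [ 0.02  0.02  2.38  2.32  0.28 -0.91] F [ 0.2 -0.2  0.7] w 87.9 gf 0.0
[-0.142, 0.015, 0.093, -2.384, 1.504, 3.787]
[-0.142, 0.015, 0.093, -1.692, 2.194, 8.151]
[-0.142, 0.015, 0.093, 0.099, 2.961, 12.329]
```

move_arm --rows '[[[-0.07,0.01,0.05,-1.2,0.7,1.5,8.78],[-0.142,0.015,0.093,-2.4,1.5,3.8,8.78],[-0.142,0.015,0.093,-2.4,1.5,3.8,8.78],[-0.142,0.015,0.093,-2.4,1.5,3.8,8.78],[-0.142,0.015,0.093,-2,1.9,6,8.78],[-0.142,0.015,0.093,-1.7,2.2,8.1,8.78],[-0.142,0.015,0.093,-1.7,2.2,8.1,8.78],[-0.142,0.015,0.093,-1.7,2.2,8.1,8.78]]]'

```text
time_s: 8.6
tool_pos: [600.0, 86.1, 208.7]
tcp_rot: [-3.137, -0.957, 0.096]
force: [-0.9, 0.5, 0.7]
width: 88.0
gripper_force: 0.0
```

```bash
python3 - <<'E'
from h import *
u=np.array([np.cos(.0986),np.sin(.0986),0]); red=np.array([630,88.5,209.5])
plan((red-45*u+[0,0,10],5.65,35),(red,5.65,35))
im,d,c=grab('side'); cv2.imwrite('pics/s2.png',cv2.resize(im[120:270,280:480],(800,600),interpolation=2))
E
```

```text
t 8.6 tcp [600.   86.1 208.7] grasp [584.5  84.6 219.6] y -84.3 down 35.1 q [ 0.14  0.27  2.33  3.22  0.42 -1.62] F [-0.9  0.5  0.7] w 88.0 gf 0.0
[-0.002, 0.002, -0.002, 0.033, 0.06, 0.057]
[-0.002, 0.002, -0.002, 1.805, 0.068, 4.313]
```

View pics/s2.png

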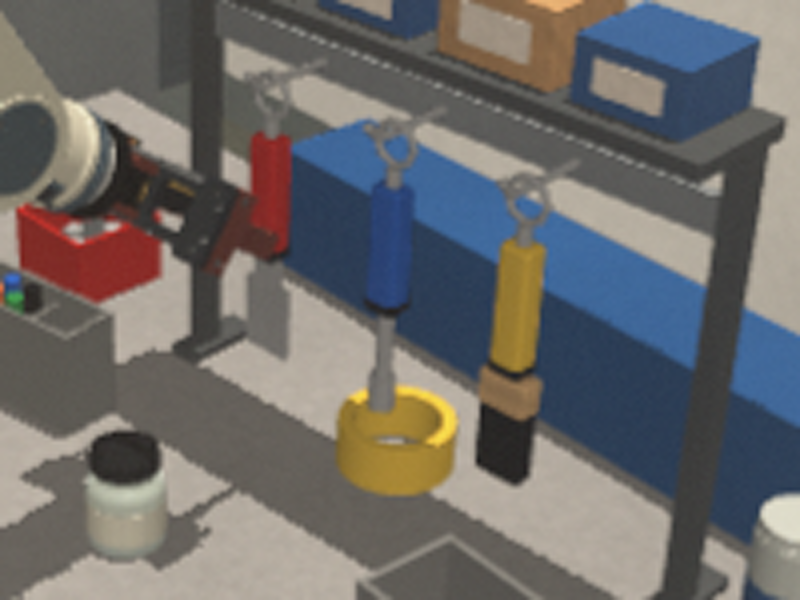

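The crop shows the fingers at (250,235), in front of and beside the lower part of the red handle. The blue driver's tip hangs over the yellow ring. I'll advance and close.

move_arm --newtons 35 --rows '[[[0,0,0,0.9,0.07,2.1,8.78],[0,0,0,1.8,0.07,4.3,8.78],[0,0,0,1.8,0.07,4.3,8.78],[0,0,0,1.8,0.07,4.3,8.78],[0,0,0,1.8,0.07,4.3,5],[0,0,0,1.8,0.07,4.3,3.5],[0,0,0,1.8,0.07,4.3,2.2],[0,0,0,1.8,0.07,4.3,2.2],[0,0,0,1.8,0.07,4.3,2.2],[0,0,0,1.8,0.07,4.3,2.2],[0,0,0,1.8,0.07,4.3,2.2],[0,0,0,1.8,0.07,4.3,2.2]]]'

```text
time_s: 9.85
tool_pos: [646.3, 90.2, 199.5]
tcp_rot: [-3.133, -0.96, 0.091]
force: [-0.0, 2.4, 0.6]
width: 27.7
gripper_force: 35.0
```

```bash
python3 - <<'E'
from h import *
u=np.array([np.cos(.0986),np.sin(.0986),0]); o=robot.get_obs();R0=R.from_euler('xyz',o['tcp_rot']).as_matrix();g=o['tool_pos']-19*R0[:,2]
plan(*[(g-a*u+[0,0,b],5.65,35) for a,b in ((0,5),(0,10.5),(6,10.5),(12,11),(20,18),(29,27),(45,29),(80,35),(110,60))])
E
```

```text
t 9.85 tcp [646.3  90.2 199.5] grasp [630.8  88.6 210.4] y -84.4 down 35.0 q [ 0.13  0.34  2.24  3.21  0.4  -1.61] F [-0.   2.4  0.6] w 27.7 gf 35.0
[-0.002, 0.0, -0.004, 0.41, 0.002, -0.287]
[-0.002, 0.0, -0.004, 0.86, -0.0, -0.602]
[-0.002, 0.0, -0.004, 0.516, -0.0, -1.094]
[-0.002, 0.0, -0.004, 0.213, -0.0, -1.614]
[-0.002, 0.0, -0.004, 0.327, -0.003, -2.671]
[-0.002, 0.0, -0.004, 0.548, -0.007, -3.924]
[-0.002, 0.0, -0.004, -0.206, -0.008, -5.349]
[-0.002, 0.0, -0.004, -1.723, -0.01, -8.56]
[-0.002, 0.0, -0.004, -1.397, -0.021, -12.452]
```

Gripped at 27.7 mm, which is the handle's width. I'll unhook along the bar.

move_arm --rows '[[[0,0,0,0.4,0,-0.3,2.2],[0,0,0,0.86,0,-0.6,2.2],[0,0,0,0.86,0,-0.6,2.2],[0,0,0,0.52,0,-1.1,2.2],[0,0,0,0.21,0,-1.6,2.2],[0,0,0,0.21,0,-1.6,2.2],[0,0,0,0.33,0,-2.67,2.2],[0,0,0,0.55,0,-3.9,2.2],[0,0,0,0.55,0,-3.9,2.2],[0,0,0,0.55,0,-3.9,2.2]]]'

```text
time_s: 10.85
tool_pos: [617.7, 87.2, 227.1]
tcp_rot: [-3.133, -0.961, 0.091]
force: [-0.3, -0.5, -1.5]
width: 27.7
gripper_force: 34.8
```

```bash
python3 - <<'E'
from h import *
u=np.array([np.cos(.0986),np.sin(.0986),0]); o=robot.get_obs();R0=R.from_euler('xyz',o['tcp_rot']).as_matrix();g=o['tool_pos']-19*R0[:,2]
plan(*[(g-a*u+[0,0,b],5.65,35) for a,b in ((20,2),(80,15),)])
im,d,c=grab('side'); cv2.imwrite('pics/s3.png',cv2.resize(im[120:240,280:440],(800,600),interpolation=2))
E
```

```text
t 10.85 tcp [617.7  87.2 227.1] grasp [602.2  85.6 238. ] y -84.4 down 34.9 q [ 0.14  0.25  2.28  3.22  0.35 -1.62] F [-0.3 -0.5 -1.5] w 27.7 gf 34.8
[-0.002, -0.001, -0.004, -0.983, 0.005, -1.754]
[-0.002, -0.001, -0.004, -3.355, 0.001, -7.417]
```

View pics/s3.png

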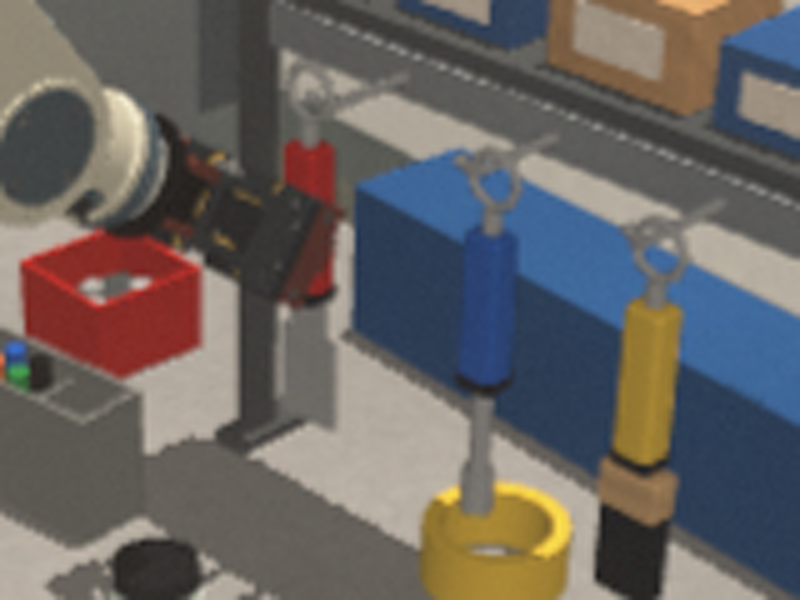

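The scraper's ring is at the hook's tip (315,88). The wrist reads only the tool's weight, so it's free. I'll pull it out and carry it to the left pocket.

move_arm --rows '[[[0,0,0,-1,0,-1.8,2.2],[0,0,0,-2.2,0,-4.5,2.2],[0,0,0,-3.4,0,-7.4,2.2],[0,0,0,-2,0,-9.4,2.2],[0,0,0,-0.4,0,-10.5,2.2],[0,0,0,-0.4,0,-10.5,2.2],[0,0,0,-0.4,0,-10.5,2.2]]]'

```text
time_s: 11.6
tool_pos: [530.1, 78.2, 283.6]
tcp_rot: [-3.133, -0.961, 0.091]
force: [0.2, -0.0, -2.2]
width: 27.1
gripper_force: 34.8
```

```bash
python3 - <<'E' | tail -6
from h import *
from k import ik
r=np.radians
for g,y in (([505,225,285],22),([480,408,285],38)): print(ik(g,r(y),r(35)))
plan(([512,150,285],14,35),([505,225,285],22,35),([495,320,285],30,35),([480,408,285],38,35))
E
```

```text
[ 0.7   0.17  2.21 -2.97  0.19  0.  ]
t 11.6 tcp [530.1  78.2 283.6] grasp [514.6  76.7 294.5] y -84.4 down 35.0 q [ 0.15 -0.03  2.4   3.34  0.19 -1.74] F [ 0.2 -0.  -2.2] w 27.1 gf 34.8
[0.117, -0.001, -0.088, -0.557, -7.542, 0.922]
[0.232, -0.002, -0.168, -0.594, -15.286, 0.936]
[0.346, -0.002, -0.248, -0.715, -25.042, 0.848]
[0.46, -0.002, -0.328, -1.174, -34.137, 0.271]
```

move_arm --rows '[[[0.06,0,-0.04,-0.3,-4,0.5,2.2],[0.117,0,-0.088,-0.55,-7.5,0.9,2.2],[0.18,0,-0.13,-0.6,-11.5,0.9,2.2],[0.232,0,-0.168,-0.6,-15.3,0.9,2.2],[0.29,0,-0.21,-0.65,-20,0.9,2.2],[0.346,0,-0.248,-0.7,-25,0.85,2.2],[0.4,0,-0.29,-0.9,-29.5,0.6,2.2],[0.46,0,-0.328,-1.2,-34.1,0.3,2.2],[0.46,0,-0.328,-1.2,-34.1,0.3,2.2],[0.46,0,-0.328,-1.2,-34.1,0.3,2.2],[0.46,0,-0.328,-1.2,-34.1,0.3,2.2]]]'

```text
time_s: 12.7
tool_pos: [491.6, 416.2, 271.6]
tcp_rot: [3.141, -0.958, 0.663]
force: [-0.4, -0.9, -1.6]
width: 27.6
gripper_force: 34.8
```

```bash
python3 - <<'E'
from h import *
plan(([479.7,408,200],38,35),([479.7,408,129],38,35))
im,d,c=grab('side'); W=cloud(d,c);cv2.imwrite('pics/s4.png',cv2.resize(im[90:240,180:380],(800,600),interpolation=2))
hsv=cv2.cvtColor(im,cv2.COLOR_BGR2HSV)
m=((hsv[...,0]<8)|(hsv[...,0]>172))&(hsv[...,1]>150)&(abs(W[...,0]-480)<60)&(abs(W[...,1]-408)<60)&(W[...,2]>200)
P=W[m];print(m.sum(),P.mean(0),P[:,2].max())
for z in range(220,380,20):
    q=P[abs(P[:,2]-z)<10]
    if len(q):print(z,len(q),q.mean(0).round(1))
# grey blade
hs=hsv[...,1]<70
n=hs&(abs(W[...,0]-480)<60)&(abs(W[...,1]-408)<60)&(W[...,2]>125)&(W[...,2]<250);Q=W[n];print(n.sum())
for z in range(130,260,20):
    q=Q[abs(Q[:,2]-z)<10]
    if len(q):print(z,len(q),q.mean(0).round(1))
E
```

```text
t 12.7 tcp [491.6 416.2 271.6] grasp [479.3 406.6 282.5] y -52.1 down 35.1 q [ 0.7   0.17  2.21  3.3   0.2  -1.7 ] F [-0.4 -0.9 -1.6] w 27.6 gf 34.8
[0.001, 0.002, -0.0, -6.679, -0.087, 4.839]
[0.001, 0.002, -0.0, -12.487, -0.09, 8.922]
58 [476.75910351 396.09430592 314.78707221] 359.4804448649368
260 24 [475.8 394.9 263.8]
280 1 [476.9 387.1 272.8]
340 8 [477.5 395.6 348.1]
360 25 [477.5 397.7 354.8]
254
150 11 [481.3 402.5 158.2]
170 61 [481.1 400.2 170.8]
190 65 [481.3 401.3 189.8]
210 65 [480.7 401.4 210.6]
230 39 [481.9 399.9 228.3]
250 13 [477.4 396.2 244.4]
```

View pics/s4.png

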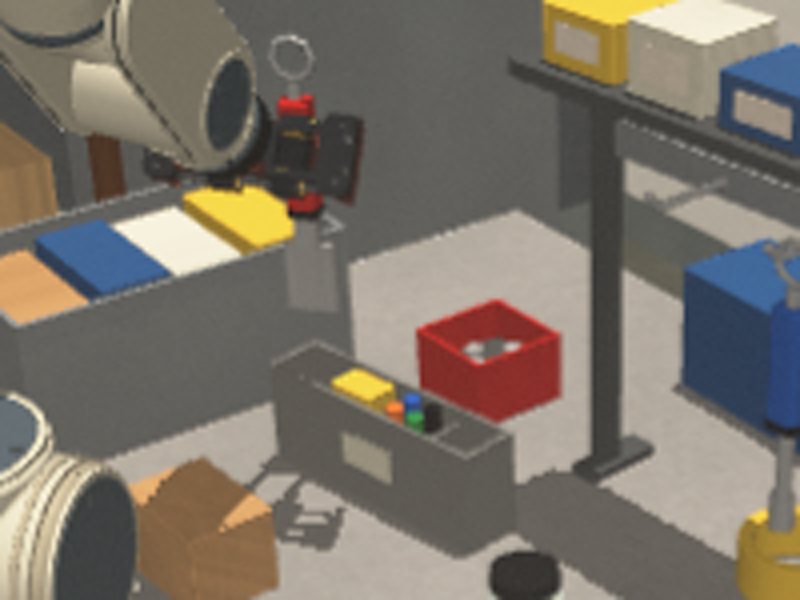

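The scraper hangs vertically in the grip with its blade at (313,275), above the empty far-left pocket (310,365). I'll shift it 3 mm in y and lower it in stages.

```bash
python3 - <<'E'
from h import *
plan(*[([479,410,z],38,35) for z in (240,215,190,165,140,130)])
E
```

```text
t 12.75 tcp [491.8 416.  272.1] grasp [479.5 406.5 283. ] y -52.1 down 35.1 q [ 0.7   0.17  2.21  3.3   0.2  -1.7 ] F [ 0.3 -0.4 -2.2] w 27.7 gf 34.8
[0.001, 0.001, -0.001, -3.416, -0.317, 2.614]
[0.001, 0.001, -0.001, -5.463, -0.318, 4.05]
[0.001, 0.001, -0.001, -7.509, -0.319, 5.487]
[0.001, 0.001, -0.001, -9.555, -0.32, 6.923]
[0.001, 0.001, -0.001, -11.601, -0.321, 8.359]
[0.001, 0.001, -0.001, -12.42, -0.321, 8.934]
```

move_arm --rows '[[[0,0,0,-1.7,-0.3,1.3,2.2],[0,0,0,-3.4,-0.32,2.6,2.2],[0,0,0,-4.4,-0.32,3.3,2.2],[0,0,0,-5.5,-0.32,4.05,2.2],[0,0,0,-6.5,-0.32,4.8,2.2],[0,0,0,-7.5,-0.32,5.5,2.2],[0,0,0,-7.5,-0.32,5.5,2.2]]]'

```text
time_s: 13.45
tool_pos: [491.5, 419.4, 178.6]
tcp_rot: [3.141, -0.958, 0.662]
force: [-0.0, -0.1, -2.2]
width: 27.5
gripper_force: 34.8
```

```bash
python3 - <<'E'
from h import *
plan(*[([479,410,z],38,35) for z in (165,140,133,129)])
E
```

```text
t 13.45 tcp [491.5 419.4 178.6] grasp [479.2 409.8 189.5] y -52.1 down 35.1 q [ 0.71  0.39  2.26  3.23  0.47 -1.62] F [-0.  -0.1 -2.2] w 27.5 gf 34.8
[0.002, 0.002, -0.001, -2.001, -0.031, 1.406]
[0.002, 0.002, -0.001, -4.046, -0.032, 2.845]
[0.002, 0.002, -0.001, -4.618, -0.032, 3.248]
[0.002, 0.002, -0.001, -4.946, -0.032, 3.478]
```

move_arm --rows '[[[0,0,0,-1,0,0.7,2.2],[0,0,0,-2,0,1.4,2.2],[0,0,0,-3,0,2.1,2.2],[0,0,0,-4,0,2.8,2.2],[0,0,0,-4.4,0,3.1,2.2],[0,0,0,-4.7,0,3.3,2.2],[0,0,0,-4.8,0,3.4,2.2],[0,0,0,-4.8,0,3.4,2.2]]]'

```text
time_s: 14.25
tool_pos: [492.3, 421.3, 122.2]
tcp_rot: [3.141, -0.962, 0.663]
force: [-0.5, -0.6, -2.7]
width: 27.8
gripper_force: 34.8
```

```bash
python3 - <<'E'
from h import *
plan(([479,410,129],38,35),([479,410,126],38,35))
E
```

```text
t 14.25 tcp [492.3 421.3 122.2] grasp [480.  411.7 133.1] y -52.0 down 34.9 q [ 0.71  0.54  2.27  3.21  0.63 -1.6 ] F [-0.5 -0.6 -2.7] w 27.8 gf 34.8
[0.001, -0.002, 0.0, -0.442, 0.071, 0.079]
[0.001, -0.002, 0.0, -0.688, 0.071, 0.251]
```

move_arm --rows '[[[0,0,0,-0.3,0,0.05,2.2],[0,0,0,-0.45,0,0.08,2.2],[0,0,0,-0.55,0,0.15,2.2],[0,0,0,-0.6,0,0.2,2.2],[0,0,0,-0.6,0,0.2,2.2]]]'

```text
time_s: 14.75
tool_pos: [492.9, 421.3, 119.2]
tcp_rot: [3.141, -0.97, 0.662]
force: [0.2, -4.7, 11.7]
width: 27.5
gripper_force: 35.0
```

move_arm --rows '[[[0,0,0,0.1,0,0,2.2],[0,0,0,0.1,0,0,3.2],[0,0,0,0.1,0,0,4.5],[0,0,0,0.1,0,0,6.5],[0,0,0,0.1,0,0,8.78],[0,0,0,0.1,0,0,8.78],[0,0,0,0.1,0,0,8.78]]]'

```text
time_s: 15.45
tool_pos: [491.0, 420.5, 116.3]
tcp_rot: [3.141, -0.961, 0.664]
force: [0.3, -0.1, 0.1]
width: 68.4
gripper_force: 0.0
```

move_arm --rows '[[[0,0,0,0,0,-2,8.78],[0,0,0,0,0,-5,8.78],[0,0,0,0,0,-9,8.78],[0,0,0,1,0,-12,8.78],[0,0,0,4,0,-14,8.78],[0,0,0,7,0,-14,8.78],[0,0,0,7,0,-14,8.78],[0,0,0,7,0,-14,8.78]]]'

```text
time_s: 16.25
tool_pos: [432.1, 374.5, 254.4]
tcp_rot: [3.141, -0.962, 0.663]
force: [-1.0, -0.3, -0.4]
width: 87.5
gripper_force: 0.0
```

```bash
python3 - <<'E' | tail -12
from h import *
from k import ik
r=np.radians
for g,y,a in (([440,220,290],22,38),([480,30,290],6,38),([500,-45,270],6,38),([560,-43,240],5.65,38),([644,-35,209],5.65,38)): print(ik(g,r(y),r(a)))
plan(([440,220,290],22,38),([500,-40,280],5.65,38))
im,d,c=grab('side'); W=cloud(d,c);cv2.imwrite('pics/s5.png',cv2.resize(im[90:240,200:440],(800,500),interpolation=2))
hsv=cv2.cvtColor(im,cv2.COLOR_BGR2HSV).astype(int)
m=(hsv[...,0]>105)&(hsv[...,0]<125)&(hsv[...,1]>120)&(abs(W[...,0]-643)<25)&(abs(W[...,1]+40)<25)&(W[...,2]>170)&(W[...,2]<300);print('blue',m.sum(),W[m].mean(0))
E
```

```text
q5 0.11 angle forearm-tool 0.109 lat wrist 9.8 -0.006
q5 0.11 angle forearm-tool 0.111 lat wrist 40.2 0.086
a1 d1 L1 L2 e Lt [  7. 302. 560. 476.  73. 327.] [20.1  14.74  1.47  0.63  0.11  0.04] [-0.   0.   0.4 -0.  -0.1 -0.3 -1.1 -0.6  0.9  0.8]
[ 0.5  -0.09  2.42 -2.37  0.13  0.  ]
[-0.03 -0.12  2.44  2.25  0.13  0.  ]
[-0.31 -0.01  2.41  1.95  0.35  0.  ]
[-0.24  0.16  2.34  2.28  0.35  0.  ]
[-0.17  0.34  2.19  2.48  0.35  0.  ]
t 16.25 tcp [432.1 374.5 254.4] grasp [419.8 364.9 265.3] y -52.0 down 34.9 q [ 0.72  0.11  2.37  3.31  0.29 -1.7 ] F [-1.  -0.3 -0.4] w 87.5 gf 0.0
[-0.224, -0.054, 0.166, -2.302, 13.073, -7.475]
[-0.454, -0.053, 0.335, -9.672, 37.646, -16.292]
blue 313 [642.62006094 -42.97144953 238.48169424]
```

View pics/s5.png

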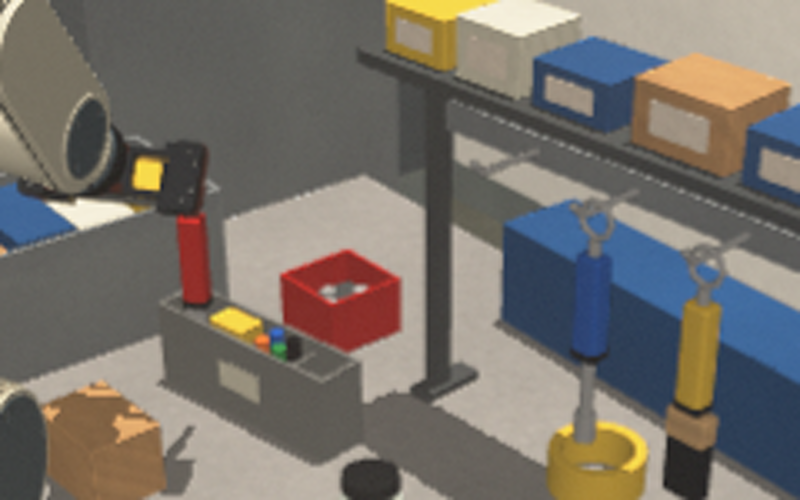

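The scraper stands nearly upright in the left pocket (195,260), sunk to the floor. Next is the driver.

```bash
python3 - <<'E'
from h import *
u=np.array([np.cos(.0986),np.sin(.0986),0]); b=np.array([644,-35,210])
plan(([450,300,285],30,35),([475,200,285],22,35),([500,80,285],14,35),([520,0,280],10,35),(b-105*u+[0,0,50],5.65,35))
E
```

```text
t 16.3 tcp [431.5 373.9 252.9] grasp [419.2 364.4 263.8] y -52.0 down 35.0 q [ 0.72  0.11  2.37  3.31  0.29 -1.7 ] F [ 0.4 -0.  -0.2] w 88.0 gf 0.0
[-0.114, 0.0, 0.08, 0.843, 7.184, -2.484]
[-0.228, 0.0, 0.16, -1.587, 16.816, -5.945]
[-0.343, 0.0, 0.24, -4.741, 28.017, -10.438]
[-0.4, 0.0, 0.281, -7.101, 35.651, -12.929]
[-0.462, 0.0, 0.324, -9.494, 40.526, -12.855]
```

move_arm --rows '[[[-0.06,0,0.04,0.5,3.6,-1.5,8.78],[-0.114,0,0.08,0.8,7.2,-2.5,8.78],[-0.17,0,0.12,-0.4,12,-4.2,8.78],[-0.228,0,0.16,-1.6,16.8,-5.9,8.78],[-0.285,0,0.2,-3.1,21.5,-8,8.78],[-0.32,0,0.22,-4,25,-9.2,8.78],[-0.343,0,0.24,-4.7,28,-10.4,8.78],[-0.37,0,0.26,-6,32,-11.7,8.78],[-0.4,0,0.281,-7.1,35.6,-12.9,8.78],[-0.462,0,0.324,-9.5,40.5,-12.9,8.78],[-0.462,0,0.324,-9.5,40.5,-12.9,8.78],[-0.462,0,0.324,-9.5,40.5,-12.9,8.78]]]'

```text
time_s: 17.5
tool_pos: [554.0, -43.5, 247.1]
tcp_rot: [-3.135, -0.956, 0.092]
force: [-0.8, 0.7, -0.6]
width: 87.9
gripper_force: 0.0
```

```bash
python3 - <<'E'
from h import *
u=np.array([np.cos(.0986),np.sin(.0986),0]); b=np.array([644,-35,210])
plan((b-105*u+[0,0,50],5.65,35),(b-55*u+[0,0,15],5.65,35),(b,5.65,35))
E
```

```text
t 17.5 tcp [554.  -43.5 247.1] grasp [538.5 -45.1 258. ] y -84.4 down 35.2 q [-0.28  0.11  2.38  2.27  0.41 -0.96] F [-0.8  0.7 -0.6] w 87.9 gf 0.0
[-0.001, 0.004, -0.004, 0.224, 0.036, -0.037]
[-0.001, 0.004, -0.004, 0.251, 0.044, 6.067]
[-0.001, 0.004, -0.004, 2.2, 0.044, 11.424]
```

move_arm --rows '[[[0,0,0,0.25,0.04,3,8.78],[0,0,0,0.25,0.04,6,8.78],[0,0,0,1.2,0.04,9,8.78],[0,0,0,2.3,0.04,11.6,8.78],[0,0,0,2.3,0.04,11.6,8.78],[0,0,0,2.3,0.04,11.6,8.78],[0,0,0,2.3,0.04,11.6,5],[0,0,0,2.3,0.04,11.6,3.5],[0,0,0,2.3,0.04,11.6,2.2],[0,0,0,2.3,0.04,11.6,2.2],[0,0,0,2.3,0.04,11.6,2.2],[0,0,0,2.3,0.04,11.6,2.2]]]'

```text
time_s: 18.7
tool_pos: [663.0, -33.0, 202.7]
tcp_rot: [-3.14, -0.961, 0.098]
force: [0.5, -0.0, -0.0]
width: 43.4
gripper_force: 0.0
```

```bash
python3 - <<'E'
from h import *
u=np.array([np.cos(.0986),np.sin(.0986),0]); o=robot.get_obs();R0=R.from_euler('xyz',o['tcp_rot']).as_matrix();g=o['tool_pos']-19*R0[:,2]
plan(*[(g-a*u+[0,0,b],5.65,35) for a,b in ((0,5),(0,10.5),(6,10.5),(12,11),(20,18),(29,27))])
E
```

```text
t 18.7 tcp [663.  -33.  202.7] grasp [647.5 -34.6 213.6] y -84.4 down 34.9 q [-0.18  0.35  2.21  2.56  0.42 -1.19] F [ 0.5 -0.  -0. ] w 43.4 gf 0.0
[-0.0, -0.001, -0.001, 0.408, 0.0, -0.286]
[-0.0, -0.001, -0.001, 0.859, -0.0, -0.601]
[-0.0, -0.001, -0.001, 0.515, -0.0, -1.093]
[-0.0, -0.001, -0.001, 0.212, -0.0, -1.614]
[-0.0, -0.001, -0.001, 0.328, -0.0, -2.67]
[-0.0, -0.001, -0.001, 0.551, -0.001, -3.924]
```

move_arm --newtons 35 --rows '[[[0,0,0,0,0,0,2.2],[0,0,0,0,0,0,2.2],[0,0,0,0,0,0,2.2],[0,0,0,0,0,0,2.2],[0,0,0,0,0,0,2.2]]]'

```text
time_s: 19.2
tool_pos: [663.0, -32.9, 202.6]
tcp_rot: [-3.14, -0.961, 0.098]
force: [-0.8, 0.0, 0.8]
width: 27.7
gripper_force: 34.9
```

move_arm --rows '[[[0,0,0,0.4,0,-0.3,2.2],[0,0,0,0.86,0,-0.6,2.2],[0,0,0,0.86,0,-0.6,2.2],[0,0,0,0.52,0,-1.1,2.2],[0,0,0,0.21,0,-1.6,2.2],[0,0,0,0.21,0,-1.6,2.2],[0,0,0,0.33,0,-2.67,2.2],[0,0,0,0.55,0,-3.9,2.2],[0,0,0,0.55,0,-3.9,2.2],[0,0,0,0.55,0,-3.9,2.2]]]'

```text
time_s: 20.2
tool_pos: [634.4, -35.9, 230.1]
tcp_rot: [-3.141, -0.962, 0.098]
force: [0.7, -0.7, -2.3]
width: 27.7
gripper_force: 34.9
```

```bash
python3 - <<'E'
from h import *
plan()
im,d,c=grab('side'); cv2.imwrite('pics/s6.png',cv2.resize(im[120:240,300:460],(800,600),interpolation=2))
E
```

```text
t 20.2 tcp [634.4 -35.9 230.1] grasp [618.9 -37.4 240.9] y -84.4 down 34.9 q [-0.2   0.26  2.25  2.45  0.39 -1.09] F [ 0.7 -0.7 -2.3] w 27.7 gf 34.9
```

View pics/s6.png

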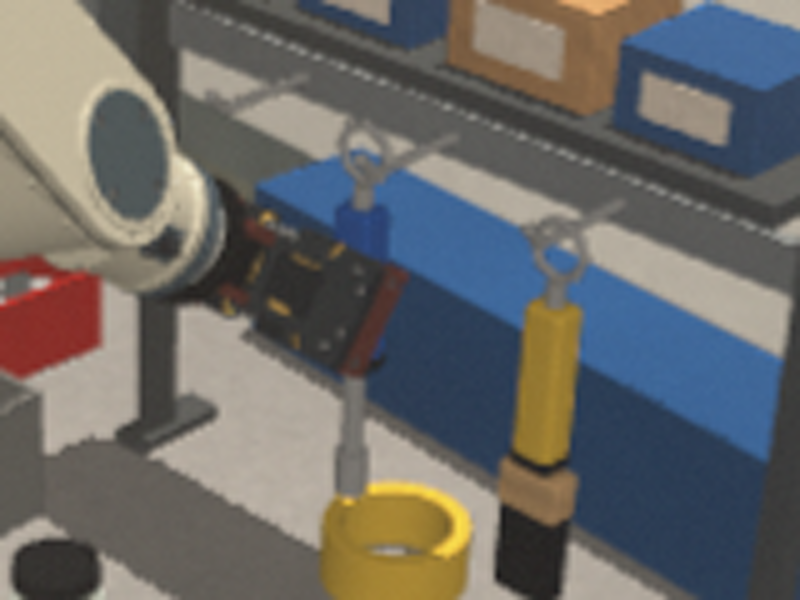

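The driver's ring is at the hook's tip (365,150) with only its own weight on the wrist, and the brush is undisturbed. I'll pull it out and raise it.

move_arm --rows '[[[0,0,0,-0.9,0,-1.9,2.2],[0,0,0,-2.2,0,-4.5,2.2],[0,0,0,-3.4,0,-7.4,2.2],[0,0,0,-2,0,-9.4,2.2],[0,0,0,-0.4,0,-10.5,2.2],[0,0,0,-0.4,0,-10.5,2.2],[0,0,0,-0.4,0,-10.5,2.2]]]'

```text
time_s: 20.95
tool_pos: [546.8, -44.5, 286.5]
tcp_rot: [-3.141, -0.962, 0.099]
force: [-0.3, -0.0, -1.3]
width: 27.9
gripper_force: 34.9
```

```bash
python3 - <<'E'
from h import *
plan(([520,50,290],10,35),([518,150,288],18,35),([515.3,226,285],24,35),([515.3,226,240],24,35))
E
```

```text
t 20.95 tcp [546.8 -44.5 286.5] grasp [531.3 -46.  297.3] y -84.3 down 34.9 q [-0.3  -0.    2.36  1.98  0.35 -0.66] F [-0.3 -0.  -1.3] w 27.9 gf 34.9
[0.062, -0.002, -0.043, -0.708, -9.786, 0.277]
[0.176, -0.002, -0.123, -0.438, -19.971, 1.015]
[0.262, -0.002, -0.183, -0.432, -27.718, 1.548]
[0.262, -0.002, -0.183, -4.124, -27.718, 4.121]
```

move_arm --rows '[[[0.03,0,-0.02,-0.4,-5,0.1,2.2],[0.062,0,-0.043,-0.7,-9.8,0.3,2.2],[0.12,0,-0.08,-0.6,-14.5,0.6,2.2],[0.176,0,-0.123,-0.45,-20,1,2.2],[0.22,0,-0.15,-0.45,-24,1.3,2.2],[0.262,0,-0.183,-0.45,-27.7,1.5,2.2],[0.262,0,-0.183,-0.45,-27.7,1.5,2.2],[0.262,0,-0.183,-0.45,-27.7,1.5,2.2],[0.262,0,-0.183,-0.45,-27.7,1.5,2.2]]]'

```text
time_s: 21.85
tool_pos: [528.3, 231.3, 272.7]
tcp_rot: [-3.141, -0.958, 0.416]
force: [0.6, 0.1, -1.3]
width: 27.4
gripper_force: 34.9
```

```bash
python3 - <<'E'
from h import *
plan(*[([515.3,226.5,z],24,35) for z in (240,190,140,134)])
im,d,c=grab('side'); W=cloud(d,c); cv2.imwrite('pics/s7.png',cv2.resize(im[100:250,200:400],(800,600),interpolation=2))
hsv=cv2.cvtColor(im,cv2.COLOR_BGR2HSV)
n=(hsv[...,1]<70)&(abs(W[...,0]-515)<45)&(abs(W[...,1]-226)<45)&(W[...,2]>135)&(W[...,2]<235);Q=W[n]
for z in range(140,240,20):
    q=Q[abs(Q[:,2]-z)<10]
    if len(q):print(z,len(q),q.mean(0).round(1))
E
```

```text
t 21.85 tcp [528.3 231.3 272.7] grasp [514.1 224.9 283.6] y -66.1 down 35.1 q [ 0.37  0.06  2.34  2.96  0.22 -1.42] F [ 0.6  0.1 -1.3] w 27.4 gf 34.9
[0.001, 0.001, -0.001, -3.463, -0.093, 2.646]
[0.001, 0.001, -0.001, -7.555, -0.09, 5.52]
[0.001, 0.001, -0.001, -11.646, -0.086, 8.395]
[0.001, 0.001, -0.001, -12.137, -0.086, 8.739]
160 20 [510.  216.3 163.3]
180 33 [512.1 216.3 179.7]
200 23 [513.2 217.4 199.1]
220 17 [512.9 216.8 219.9]
```

View pics/s7.png

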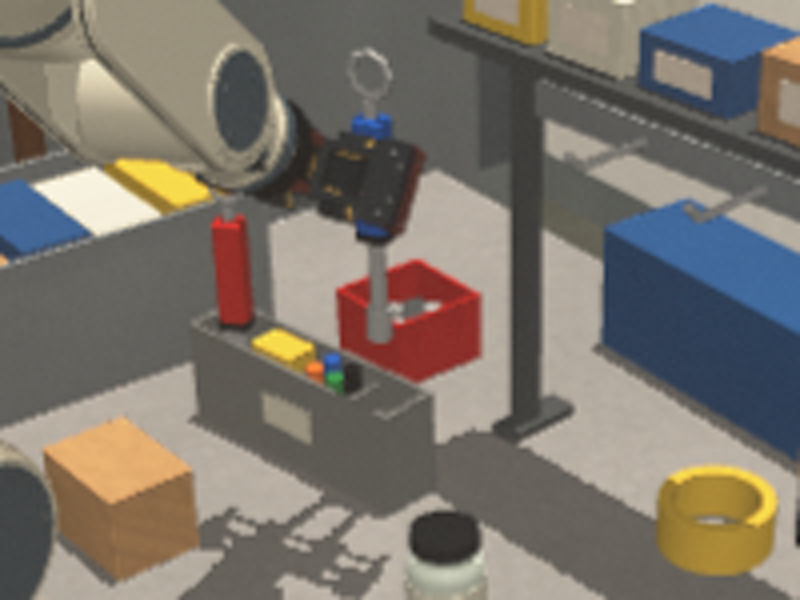

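The driver hangs upright, its socket at (380,335) above the right pocket (400,400). I'll lower it, shifted 2–3 mm in y.

move_arm --rows '[[[0,0,0,-1.7,-0.1,1.3,2.2],[0,0,0,-3.4,-0.2,2.6,2.2],[0,0,0,-4.5,-0.2,3.4,2.2],[0,0,0,-5.5,-0.2,4.1,2.2],[0,0,0,-6.5,-0.2,4.8,2.2],[0,0,0,-7.5,-0.2,5.5,2.2],[0,0,0,-7.5,-0.2,5.5,2.2]]]'

```text
time_s: 22.6
tool_pos: [529.6, 233.2, 179.4]
tcp_rot: [-3.14, -0.958, 0.415]
force: [0.3, 0.2, -1.6]
width: 27.6
gripper_force: 34.9
```

```bash
python3 - <<'E'
from h import *
plan(*[([515.3,227,z],24,35) for z in (160,137,133)])
E
```

```text
t 22.6 tcp [529.6 233.2 179.4] grasp [515.4 226.9 190.3] y -66.2 down 35.1 q [ 0.37  0.33  2.4   3.08  0.54 -1.54] F [ 0.3  0.2 -1.6] w 27.6 gf 34.9
[0.002, 0.002, -0.002, -2.475, -0.016, 1.745]
[0.002, 0.002, -0.002, -4.356, -0.014, 3.068]
[0.002, 0.002, -0.002, -4.683, -0.014, 3.298]
```

move_arm --rows '[[[0,0,0,-1.2,0,0.9,2.2],[0,0,0,-2.4,0,1.7,2.2],[0,0,0,-3.4,0,2.4,2.2],[0,0,0,-4.1,0,2.9,2.2],[0,0,0,-4.4,0,3.1,2.2],[0,0,0,-4.6,0,3.25,2.2],[0,0,0,-4.6,0,3.25,2.2]]]'

```text
time_s: 23.3
tool_pos: [530.4, 234.9, 125.1]
tcp_rot: [-3.14, -0.961, 0.417]
force: [1.0, 0.5, -1.6]
width: 27.7
gripper_force: 34.9
```

move_arm --rows '[[[0,0,0,-0.15,0,0.1,2.2],[0,0,0,-0.25,0,0.17,2.2],[0,0,0,-0.33,0,0.23,2.2],[0,0,0,-0.33,0,0.23,2.2]]]'

```text
time_s: 23.7
tool_pos: [531.1, 235.4, 122.3]
tcp_rot: [-3.14, -0.965, 0.417]
force: [-1.4, -0.5, 7.3]
width: 27.5
gripper_force: 34.9
```

Contact with the floor. I'll open and retreat.

move_arm --rows '[[[0,0,0,0,0,0,2.2],[0,0,0,0,0,0,3.2],[0,0,0,0,0,0,4.5],[0,0,0,0,0,0,6.5],[0,0,0,0,0,0,8.78],[0,0,0,0,0,0,8.78],[0,0,0,0,0,0,8.78],[0,0,0,0,0,0,8.78]]]'

```text
time_s: 24.5
tool_pos: [530.1, 235.0, 120.9]
tcp_rot: [-3.14, -0.961, 0.417]
force: [-0.0, -0.0, 0.2]
width: 76.7
gripper_force: 0.0
```

move_arm --rows '[[[0,0,0,0,0,-2,8.78],[0,0,0,0,0,-5,8.78],[0,0,0,0,0,-9,8.78],[0,0,0,1,0,-12,8.78],[0,0,0,4,0,-13,8.78],[0,0,0,4,0,-13,8.78],[0,0,0,4,0,-13,8.78],[0,0,0,4,0,-13,8.78]]]'

```text
time_s: 25.3
tool_pos: [453.3, 200.8, 227.1]
tcp_rot: [-3.14, -0.96, 0.417]
force: [-0.1, 0.8, 0.3]
width: 87.8
gripper_force: 0.0
```

```bash
python3 - <<'E'
from h import *
plan()
im,d,c=grab('side'); cv2.imwrite('pics/s8.png',cv2.resize(im[100:250,200:440],(800,500),interpolation=2))
W=cloud(d,c);hsv=cv2.cvtColor(im,cv2.COLOR_BGR2HSV).astype(int);H=hsv[...,0];s=hsv[...,1]>120
for n,h,p in (('red',(H<8)|(H>172),(480,408)),('blue',(H>105)&(H<125),(515,226)),('yel',(H>18)&(H<32),(653,-166))):
    m=h&s&(abs(W[...,0]-p[0])<50)&(abs(W[...,1]-p[1])<50)&(W[...,2]>105);P=W[m]
    print(n,m.sum(),'z',np.percentile(P[:,2],[2,98]).round(1),P[P[:,2]<np.percentile(P[:,2],20)].mean(0).round(1),P[P[:,2]>np.percentile(P[:,2],80)].mean(0).round(1))
E
```

```text
t 25.3 tcp [453.3 200.8 227.1] grasp [439.1 194.5 238. ] y -66.0 down 35.0 q [ 0.36  0.07  2.53  3.03  0.42 -1.5 ] F [-0.1  0.8  0.3] w 87.8 gf 0.0
red 46 z [107.7 132.6] [475.4 397.6 110. ] [473.9 398.6 128.7]
blue 190 z [109.2 203.7] [510.2 218.5 116.8] [517.2 214.4 194.5]
yel 328 z [187.2 285.1] [ 653.2 -165.8  196.5] [ 653.7 -165.6  278.8]
```

View pics/s8.png

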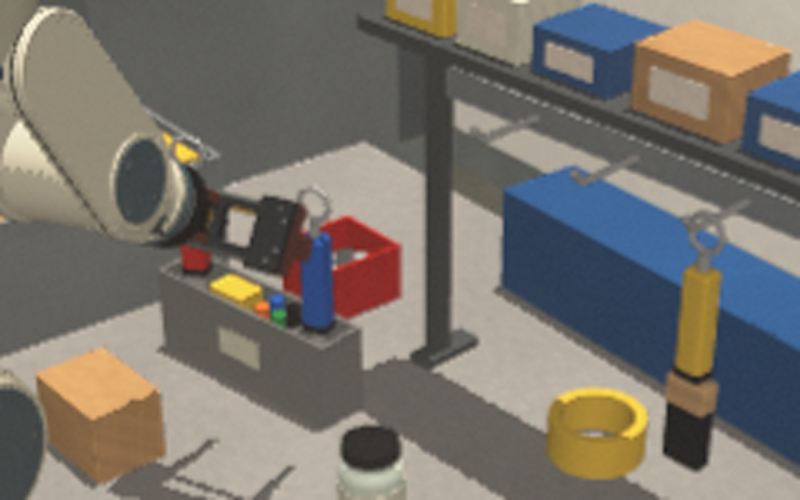

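The driver stands in the right pocket (317,280). Its handle top is at z ≈ 204 mm, so it is on the floor. The scraper still stands in the left pocket, the brush is unmoved, and the gripper is clear.

```bash
python3 -c "
from cell import robot
print(robot.close_job())"
```

```text
the job is handed in; nothing more can be done
None
```

The job is handed in at about 25 s of the 70 s: the scraper stands in the left pocket and the driver in the right, both on the pocket floors, with the brush still on its hook; the hand-in returned no verdict.

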